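# Press the barrel under the loupe

### The arm

A 6-joint arm with a two-finger parallel gripper is mounted at the origin on the work surface. World frame = base frame: x ahead of the robot, y to its left, z up, the work surface at z = 0. Lengths are in m, angles in rad, forces in N, time in s.
With the tool pointing down it reaches from about 0.35 to 0.975 m from the base axis. Payload 17.4 kg.
Tool frame: the origin (TCP) lies midway between the tips of the shut fingers; the grasp point (between the pads) lies 19 mm behind it; z points along the fingers, y is the line along which they close (so a half turn about z gives the same grasp; the last joint's range is limited). The gripper opens to 85 mm and grips with 20 to 120 N. Pads are 22 mm wide; open, the fingers measure 114 mm over their backs; the gripper's body (76 mm by 85 mm) begins 54 mm behind the grasp point. The pads swing forward as they close: fully open they stand 13 mm farther back than shut.
Start: joints at [-1.36, 0.116, 1.442, -0, 1.584, -0.038], TCP at [0.166, -0.654, 0.231] pointing down, gripper open.
Joint ranges: [-2.83, 2.83], [-0.83, 2.19], [0.07, 2.5], [-1.14, 4.28], [0.01, 3], [-2.97, 2.97]. Speed limits (rad/s): [1.89, 1.89, 2.22, 3.14, 3.14, 3.14].

### API

Orientations are given as a rotation vector (axis times angle).
In Python, from plant import sense, capture, camera_info, sign_off, boxes_of, regions_of gives the robot as it stands.
- The arm moves only by the tool step_arm, never from a script. Its argument "rows" is a list of rows, each an object with "delta_rot": the turn, a rotation vector about the tool's x, y, z in degrees, a list of three; "delta_pos": the shift along the tool's x, y, z in m, a list of three; "jaw": the finger opening in m, from 0 to 0.0854. In form: [{"delta_rot": [wx, wy, wz], "delta_pos": [dx, dy, dz], "jaw": jaw}, ...]. A call has exactly 10 rows; each row is the pose to reach, as a shift and turn from the pose commanded when the call began, along the tool's axes at that moment; what a row does not reach only later rows make up. A row lasts 1/8 s, in which the tool goes at most 62.5 mm and 10.7 degrees, less where a joint would pass 70% of its speed; a pose out of reach is approached as far as the arm can. A call with a gripper value outside its range is refused whole. The fingers move at their own pace and stop on an object; "grip_force" is the grip in N (left out, the last holds). Time passes only in rows, so rows that repeat a pose let the fingers close, or fill a call up. It gives the time, the measured TCP pose, the force, the opening and the grip force at its end, in the units of the state.
- sense(): the state, without advancing time (a new reading comes with each control period).
- capture(name): name is "side" or "top"; returns the picture (400x640x3 uint8, blue, green, red); there is no depth.
- camera_info(name): a dict with "mtx" (3x3 intrinsics, pixels), "extrinsics" (4x4, takes a point from world to camera coordinates). Camera axes: x right, y up, looking along -z (the intrinsics and any distortion apply to the point x, -y, -z); pixel columns grow to the right and rows downward; lengths in m; the calibration is good to about 2 mm. A picture is of the moment at which its call begins. camera_info takes no time and is no camera call.
- sign_off(): hands the job in; it is judged then, once.
Trained networks look in the newest picture that a camera, given by its name, has taken for a name from the list of things; names that differ only in an ending like _2 or _b are one class to them, and where a whole thing is asked for, a point or a joint stands for the part that bears it (a point fixed in the world has none). Each returns a list of dicts, best first, with "confidence" (0 to 1); they miss things now and then, are a little off and sometimes report something else, mostly with a low value. They report only what shows in the picture. A call takes as long as a camera call. They do not tell look-alikes from the thing itself.
- boxes_of(camera, thing): "bbox" ([left, top, right, bottom] in pixels, round what is visible of it).
- regions_of(camera, thing): "mask" (400x640 bool, what is visible of it) and "bbox" ([left, top, right, bottom] in pixels, round what is visible of it).
The state is a dict: "time": time; "joint_pos": joint angles; "joint_velocities": joint speeds; "effort": joint torques, N m; "position": TCP position; "tcp_rot": TCP orientation; "wrist_force": force on the tool from outside, world axes, zero at the start; "wrist_torque": the same for the moment, N m; "gripper_width": finger opening in m; "grip_force": force on a finger pad.
Only numpy, scipy, OpenCV 4.12 (cv2) and the standard library are available. Lean on these libraries where they do the work, as an engineer would, in place of code of your own. Each camera call takes 0.05 s, during which the arm holds its last target. There are 200 camera calls.

### The job

One of the three barrels on the oak rest has its end under the lens of the loupe stand: take that barrel out without disturbing the loupe, lay it in the V cradle of the lever press, parallel to the cradle and centred along it so that one end is under the ram (either way round), and let go. Then pull the press lever all the way down so that the ram presses the barrel, and ease the lever slowly back up to its rest; never let it spring back by itself. Leave the barrel in the cradle, and leave the other two barrels and everything else where they are.

Things in the scene. Friction and masses are not known exactly. Their poses are not given: they have to be found in the camera images.
- rest: fixed oak rest; origin at its underside centre. Board 150 (x) x 180 (y) x 8 mm; cross bars along y at x = +45 and -22 mm, 10 mm thick, 23 mm high, with V notches at y = +60, 0, -60 mm whose sides end just below barrel-axis height, 14 mm either side. Barrels lie along x, axis 36 mm above the bench. At x below -27 mm (robot side) the barrels overhang free above the board.
- barrel_a: loose black ebonite desk-pen barrel, about 35 g: rod 150 mm long, 16 mm diameter, with a 12 mm long, 12.4 mm thick tenon at its +x end. Origin on its axis at mid-length; own x along it. Starts lying in a notch pair of the rest, along the rest's x, middle within 4 mm of the rest's x = 0, +x end towards the loupe. The three are alike.
- barrel_b: loose black ebonite desk-pen barrel, about 35 g: rod 150 mm long, 16 mm diameter, with a 12 mm long, 12.4 mm thick tenon at its +x end. Origin on its axis at mid-length; own x along it. Starts lying in a notch pair of the rest, along the rest's x, middle within 4 mm of the rest's x = 0, +x end towards the loupe. The three are alike.
- barrel_c: loose black ebonite desk-pen barrel, about 35 g: rod 150 mm long, 16 mm diameter, with a 12 mm long, 12.4 mm thick tenon at its +x end. Origin on its axis at mid-length; own x along it. Starts lying in a notch pair of the rest, along the rest's x, middle within 4 mm of the rest's x = 0, +x end towards the loupe. The three are alike.
- loupe: loose brass loupe stand, 350 g: base 44 mm diameter, 14 mm high, post, arm 76 mm high with a lens 40 mm out along its own -x. Stands behind the rest (rest x about +120 mm), in line with one of the three notch pairs (rest y about +60, 0 or -60 mm); the barrel lying there is the one to press. Origin at the base's underside centre.
- lens (a point): underside centre of the loupe's round lens barrel (32 mm diameter, 14 mm high), 63 mm above the bench. It overhangs the chosen barrel's +x end by 2 to 15 mm, 19 mm above its top: the barrel cannot be lifted straight out before it is drawn back along rest -x.
- whetstone: bystander: loose round grey whetstone, 50 mm diameter, 14 mm thick, behind another notch. Origin at its underside centre.
- nib_block: bystander: loose chrome steel nib block, 36 x 36 x 28 mm, behind the remaining notch. Origin at its underside centre.
- ink_bottle: bystander: loose ink bottle, 40 mm diameter, 52 mm high, between rest and press on the robot's side. Origin at its underside centre.
- press: fixed lever press; origin at the underside, below the cradle. Base plate x -80 to 125, y +-50, 20 mm high. Column x 88 to 120, y +-22, to 180 mm high; a barrel shoved 13 mm too far meets it. Head overhangs x 27 to 120, y +-20, from 135 to 180 mm high; ram top 212 mm. Lever on the +y side; the -y side under the head is open for a barrel to enter sideways.
- cradle (a point): middle of the cradle, 62 mm above the bench: where the laid barrel's origin belongs. Axes as the press; barrel along x. Two steel V saddles hold it: at x = +45 mm (24 mm long, under the ram) and x = -22 mm (10 mm long), up to 30 mm wide, sides ending just below axis height. At x below -27 mm the barrel overhangs free above the base plate.
- ram_pad: round steel pad of 22 mm diameter below the ram, at press x = 45 mm, y = 0. Origin at its underside centre, 100 mm above the bench (30 mm above a laid barrel) when the lever is up. It comes down 43.5 mm per rad of lever, meets a laid barrel at 0.69 rad and is sprung against the ram, pressing with 2.4 to 6 N.
- lever (a joint): press lever angle: 0 up at rest, 0.8 rad at its lower stop; grows as the handle goes down. A spring returns it (about 4 N at the handle at the top, 11 N at the bottom); let go, it snaps up at several rad/s.
- lever_grip (a point): centre of the lever's brass crossbar handle, a horizontal bar 70 mm long along press x, 14 mm diameter. It swings about point lever_hinge on an arc of 125 mm radius in the press y-z plane: from 0.7 rad above level (lever 0, 236 mm above the bench) to 0.1 rad below level (lever 0.8, 143 mm). It can be pinched, or pushed down from above.
- lever_hinge (a point): lever's hinge point, axis along press x: 55 mm along press x, 36 mm along press y, 155 mm above the bench.
- chest_drawer0_handle (a point): bystander: brass pull of a part-open shallow oak drawer in a low chest (60 mm high) beyond the work; the point to grip it.
Not all that is in view belongs to the job. Leave any purple look-alike of the barrel_c alone.

How it is judged:
By the outcome, as a careful person would: the job done as asked, in the order asked, and still so for the second after the job is handed in, with the robot touching nothing.
It also fails if it takes over 56 s, if anything falls off the work surface, if the arm or the gripper's body presses on something with over 40 N, if the wrist force passes 120 N, or if a joint passes its speed limit or range.

## Working session

There is one attempt and no reset: what is moved stays moved. The work goes in short steps, Python scripts to look and compute and a tool call to move; the robot and the scene stay as the last step left them, time stands still between calls to the robot, and variables do not carry over. Pictures are saved under pics/ and viewed, at most 13 in all, crops included, and the job is handed in when it is done.

Besides the shell and the picture viewer there is one more tool, called by a JSON object that holds its "fn" and its "kwargs", one argument or row to a line. step_arm: Moves the arm, as the interface text tells. Its arguments: {"type":"object","properties":{"rows":{"type":"array"},"grip_force":{"type":"number"}},"required":["rows"]}

```bash
mkdir -p pics; ls; python3 - <<'E'
from plant import *
import cv2
for n in("side","top"):
    im=capture(n);cv2.imwrite(f"pics/{n}0.png",im)
    c=camera_info(n);print(n,c["mtx"],c["extrinsics"],{k:v for k,v in c.items() if k not in("mtx","extrinsics")})
    for t in("barrel_a","loupe","rest","press","lever","ink_bottle","whetstone","nib_block","lever_grip"):
        print(t,[(d["bbox"],round(d["confidence"],2)) for d in boxes_of(n,t)][:5])
print(sense())
E
```

```text
pics
side [[465.32216947   0.         322.41086011]
 [  0.         465.32216947 192.99856007]
 [  0.           0.           1.        ]] [[-0.95184503 -0.30640596  0.01031636  0.48493281]
 [ 0.18907594 -0.5602078   0.80648467 -0.33172076]
 [-0.2413324   0.769599    0.591165   -1.08529643]
 [ 0.          0.          0.          1.        ]] {}
barrel_a [([395.4, 161.7, 428.4, 170.8], 0.75), ([304.6, 205.8, 355.3, 222.3], 0.6), ([327.0, 187.1, 366.7, 200.0], 0.51), ([313.5, 195.4, 361.2, 208.9], 0.49), ([390.6, 216.8, 409.4, 253.0], 0.48)]
loupe [([323.0, 187.9, 368.6, 199.1], 0.74), ([301.3, 175.8, 325.6, 199.7], 0.49)]
rest [([345.9, 252.3, 365.1, 275.7], 0.74), ([303.9, 190.5, 365.5, 235.1], 0.6)]
press [([226.4, 248.8, 317.0, 328.8], 0.73), ([229.6, 274.3, 268.0, 296.9], 0.37)]
lever [([230.2, 276.2, 266.8, 292.4], 0.8)]
ink_bottle [([351.1, 255.0, 366.0, 277.9], 0.85)]
whetstone [([287.4, 210.2, 301.0, 223.1], 0.68), ([228.8, 271.4, 264.2, 290.2], 0.49)]
nib_block [([294.3, 191.7, 308.9, 207.2], 0.75)]
lever_grip [([227.8, 271.2, 266.1, 291.5], 0.97)]
top [[407.08536088   0.      
[... 1031 characters left out ...]
44)]
{'time': 1.0, 'joint_pos': array([-1.35980054e+00,  1.15998639e-01,  1.44162690e+00,  1.00032126e-05,
        1.58400849e+00, -3.77618556e-02]), 'joint_velocities': array([0.00054681, 0.00168488, 0.00026428, 0.00020042, 0.00183584,
       0.00143901]), 'effort': array([ 2.21567602e-04, -7.31747818e+01, -6.32649565e+01, -6.73308978e-05,
        4.40880549e-04,  3.30748719e-05]), 'position': array([ 0.16620273, -0.65421145,  0.23128734]), 'tcp_rot': array([-3.11728182e+00, -3.89735875e-01, -1.00302313e-05]), 'wrist_force': array([ 0.09763693,  1.04940493, -0.58402769]), 'wrist_torque': array([ 0.03522698, -0.01794671,  0.00961746]), 'grip_force': 0.0, 'gripper_width': 0.08524920796638198}
```

```bash
python3 - <<'E'
import cv2,numpy as np
t=cv2.imread("pics/top0.png");s=cv2.imread("pics/side0.png")
cv2.imwrite("pics/t1.png",cv2.resize(t[140:300,150:410],None,fx=3,fy=3,interpolation=cv2.INTER_CUBIC))
cv2.imwrite("pics/s1.png",cv2.resize(s[150:350,210:450],None,fx=3,fy=3,interpolation=cv2.INTER_CUBIC))
E
```

```text
(no output)
```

View pics/t1.png

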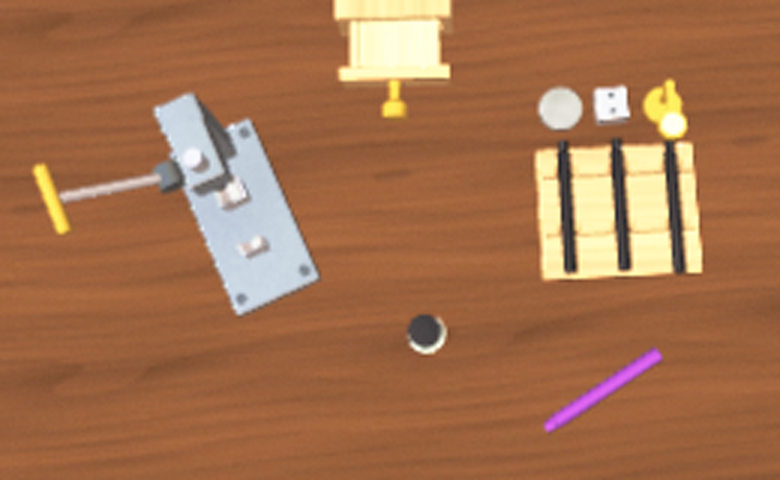

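View pics/s1.png

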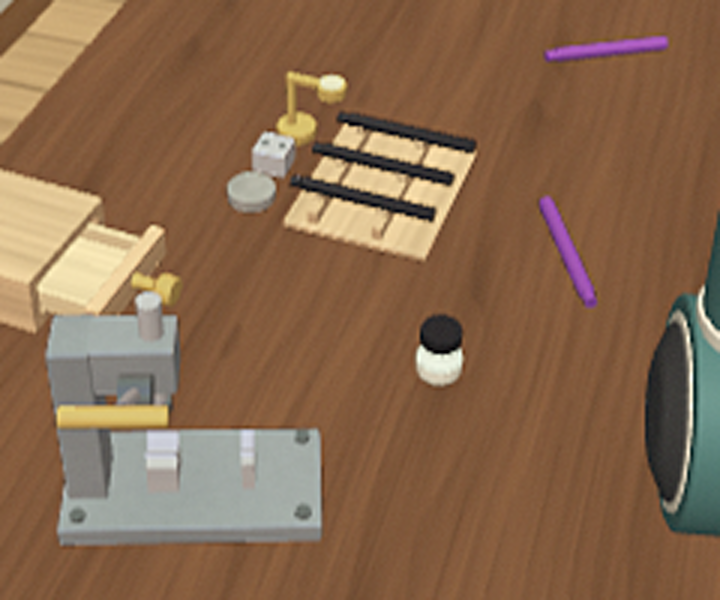

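View pics/top0.png

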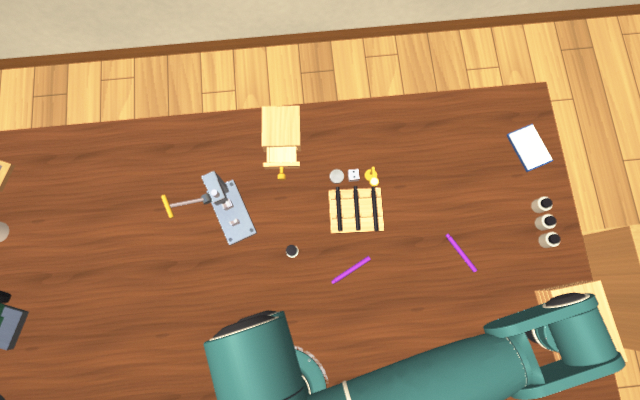

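Top crop: the three black barrels are at full-frame pixels (338,208), (356,208) and (375,208). The look-alikes are purple, at (350,270) and (461,252). The loupe lens at (374,181) is over the right-hand barrel (375,208), and the side view agrees, so I choose that one. The press is at about (228,210), with its lever handle on the left at (167,206).

```bash
cat > h.py <<'E'
import numpy as np,cv2
from scipy.optimize import least_squares
from plant import *
CI={n:camera_info(n) for n in("side","top")}
def proj(n,P):
    P=np.atleast_2d(P);c=CI[n];E=c["extrinsics"];q=P@E[:3,:3].T+E[:3,3]
    q=q*[1,-1,-1];u=q@c["mtx"].T;return u[:,:2]/u[:,2:]
def unproj(n,uv,z):
    c=CI[n];E=c["extrinsics"];R=E[:3,:3];o=-R.T@E[:3,3]
    d=np.linalg.solve(c["mtx"],[*uv,1])*[1,-1,-1];d=R.T@d;return o+d*(z-o[2])/d[2]
def w(p,L):  # pose x,y,yaw ; local pts
    L=np.atleast_2d(L);c,s=np.cos(p[2]),np.sin(p[2])
    return np.c_[p[0]+c*L[:,0]-s*L[:,1],p[1]+s*L[:,0]+c*L[:,1],L[:,2]]
def fit(obs,p0):
    f=lambda p:np.concatenate([(proj(n,w(p,l))[0]-uv) for n,l,uv in obs])
    r=least_squares(f,p0,loss="soft_l1");return r.x,r.fun.reshape(-1,2)
T=lambda u,v:(u/3+150-.33,v/3+140-.33)
S=lambda u,v:(u/3+210-.33,v/3+150-.33)
E
python3 - <<'E'
from h import *
np.set_printoptions(precision=4,suppress=True)
b=.01
c=lambda th:(36+125*np.cos(.7-th),155+125*np.sin(.7-th))
y,z=[v/1000 for v in c(0)]
obs=[("top",(-.08,.05,.02),T(238,314)),("top",(-.08,-.05,.02),T(319,278)),("top",(.125,-.05,.02),T(247,118)),
("side",(.125,.05,.02),S(60,534)),("side",(-.08,.05,.02),S(322,532)),("side",(-.08,-.05,.02),S(319,430)),
("top",(.02,y,z+.004),T(65,233)),("top",(.09,y,z+.004),T(38,166)),
("side",(.02,y,z),S(168,416)),("side",(.09,y,z),S(58,418))]
p,r=fit(obs,[*unproj("top",(228,210),.02)[:2],.3]);print("press",p);print(r)
for k in("top","side"):
    print(k,fit([o for o in obs if o[0]==k],p)[0])
# barrels by dark mask
for n,bx in(("top",(328,184,386,235)),("side",(303,184,372,226))):
    im=cv2.imread(f"pics/{n}0.png");m=(im.max(2)<75).astype(np.uint8)
    k=np.zeros_like(m);k[bx[1]:bx[3],bx[0]:bx[2]]=1;m*=k
    N,l,st,ce=cv2.connectedComponentsWithStats(m)
    for i in range(1,N):
        if st[i,4]<40: continue
        pts=np.argwhere(l==i)[:,::-1].astype(np.float32)
        v=cv2.fitLine(pts,cv2.DIST_L2,0,.01,.01).ravel();t=(pts-v[2:])@v[:2]
        e=[v[2:]+v[:2]*(t.min()-.5),v[2:]+v[:2]*(t.max()+.5)]
        W=[unproj(n,q,.036)[:2] for q in e];d=W[1]-W[0]
        print(n,st[i],e,W,np.linalg.norm(d),np.degrees(np.arctan2(d[1],d[0])),(W[0]+W[1])/2)
im=unproj("top",((286.4+298.6)/2,250),.04);print("ink",im,"lens",unproj("top",T(673,124),.077),"lensS",unproj("side",S(333,88),.07))
print(unproj("top",(350,270),.01),unproj("top",(281,176),.05))
E
```

```text
press [0.5682 0.1228 0.3433]
[[-0.8557  0.8231]
 [-0.1896  0.0481]
 [ 0.1202 -0.1792]
 [-1.3301 -1.0506]
 [ 0.3131 -2.1239]
 [ 0.3872 -1.0293]
 [-0.6616 -0.1772]
 [-0.4364  0.2972]
 [ 0.3314  0.2087]
 [-0.1467  0.1739]]
top [0.5689 0.1214 0.3489]
side [0.5669 0.1243 0.336 ]
top [336 187   6  43 127] [array([336.8963, 186.5718], dtype=float32), array([339.7383, 229.5845], dtype=float32)] [array([ 0.6363, -0.2367]), array([ 0.4895, -0.2304])] 0.14699108096910393 177.556955036104 [ 0.5629 -0.2336]
top [354 187   6  43 119] [array([354.5244, 186.4558], dtype=float32), array([358.0144, 229.5005], dtype=float32)] [array([ 0.6309, -0.2961]), array([ 0.4839, -0.2907])] 0.1471720904743312 177.86895816964832 [ 0.5574 -0.2934]
top [372 187   6  44 110] [array([372.3373, 186.4674], dtype=float32), array([376.3259, 230.4725], dtype=float32)] [array([ 0.625 , -0.3562]), array([ 0.4747, -0.3506])] 0.15039001092821677 177.87422081891427 [ 0.5499 -0.3534]
side [322 188  47  13 184] [array([321.6589, 188.237 ], dtype=float32), array([368.3506, 198.7209], dtype=float32)] [array([ 0.627 , -0.3559]), array([ 0.4722, -0.3492])] 0.15489546091402662 177.50941908478967 [ 0.5496 -0.3525]
side [314 197  47  15 185] [array([313.6149, 198.4548], dtype=float32), array([360.6219, 209.5414], dtype=float32)] [array([ 0.6339, -0.2961]), array([ 0.4818, -0.2887])] 0.15226146134939464 177.20272878201047 [ 0.5578 -0.2924]
side [307 209  48  15 197] [array([306.3242, 209.6657], dtype=float32), array([354.6649, 221.3791], dtype=float32)] [array([ 0.6366, -0.236 ]), array([ 0.4847, -0.229 ])] 0.15207794376661227 177.35342393386898 [ 0.5607 -0.2325]
ink [ 0.4372 -0.0695  0.04  ] lens [ 0.633  -0.3574  0.077 ] lensS [ 0.631  -0.3574  0.07  ]
[ 0.356  -0.2513  0.01  ] [ 0.6877 -0.0523  0.05  ]
```

```bash
python3 - <<'E'
from h import *
p=[.5684,.1223,.345]
def draw(n,x0,y0,x1,y1,f):
    im=cv2.resize(cv2.imread(f"pics/{n}0.png")[y0:y1,x0:x1],None,fx=f,fy=f,interpolation=cv2.INTER_CUBIC)
    def poly(L,col,cl=True):
        q=(proj(n,L)+.5-[x0,y0])*f-.5;cv2.polylines(im,[np.round(q*16).astype(np.int32)],cl,col,1,cv2.LINE_AA,4)
    R=lambda a,b,c,d,z:w(p,[(a,c,z),(b,c,z),(b,d,z),(a,d,z)])
    poly(R(-.08,.125,-.05,.05,.02),(0,0,255));poly(R(.027,.12,-.02,.02,.18),(0,255,0))
    poly(R(.033,.057,-.015,.015,.06),(255,0,255));poly(R(-.027,-.017,-.015,.015,.06),(255,0,255))
    poly(w(p,[(.02,.1316,.236),(.09,.1316,.236)]),(255,0,0),False)
    q=[.5497,-.353,np.radians(-2.2)]
    poly(R(-.08,.125,-.05,.05,0),(0,200,255))
    poly(w(q,[(-.075,-.008,.036),(.075,-.008,.036),(.075,.008,.036),(-.075,.008,.036)]),(0,0,255))
    return im
a=draw("top",160,165,260,250,4);b=draw("side",220,240,320,335,4);c=draw("top",325,160,390,240,4);d=draw("side",295,165,375,235,4)
o=np.zeros((730,800,3),np.uint8)
for i,(x,y) in zip((a,b,c,d),((0,0),(400,0),(0,390),(400,390))):
    h=min(i.shape[0],730-y);o[y:y+h,x:x+i.shape[1]]=i[:h]
cv2.imwrite("pics/ov.png",cv2.resize(o,(656,600)))
E
```

```text
(no output)
```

View pics/ov.png

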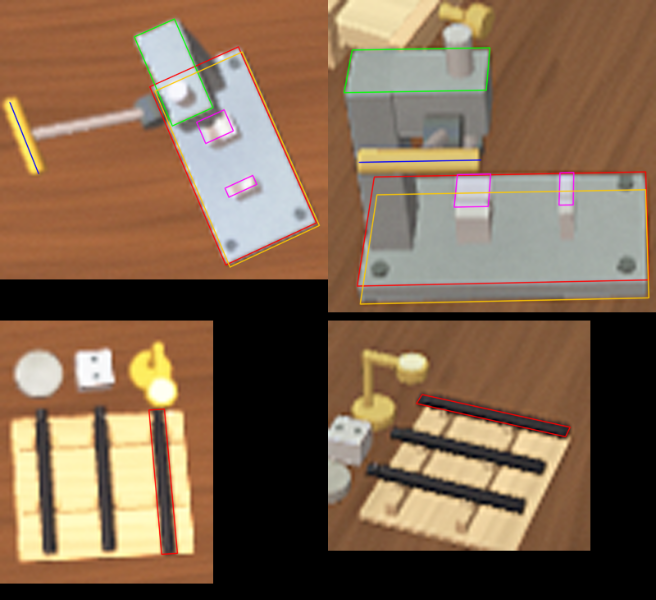

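```bash
cat >> h.py <<'E'
from scipy.spatial.transform import Rotation as Ro
def d(xyz,yaw):
    s=sense();R=Ro.from_rotvec(s["tcp_rot"]).as_matrix()
    c=np.radians(yaw);X=np.array([np.cos(c),np.sin(c),0]);Z=np.array([0,0,-1.]);G=np.c_[X,np.cross(Z,X),Z]
    print("dpos",np.round(R.T@(np.array(xyz)-s["position"]),4),"drot",np.round(np.degrees(Ro.from_matrix(R.T@G).as_rotvec()),2))
def st():
    s=sense();R=Ro.from_rotvec(s["tcp_rot"]).as_matrix()
    print(round(s["time"],2),s["position"].round(4),"yaw",np.degrees(np.arctan2(R[1,0],R[0,0])).round(2),"z",R[:,2].round(3),"F",s["wrist_force"].round(1),"w",round(s["gripper_width"],4),"g",s["grip_force"])
E
python3 -c "
from h import *
st();d((.4977,-.351,.12),-2.2);d((.4977,-.351,.0175),-2.2)"
```

```text
1.0 [ 0.1662 -0.6542  0.2313] yaw 14.25 z [ 0.  0. -1.] F [ 0.1  1.  -0.6] w 0.0852 g 0.0
dpos [ 0.3959 -0.2123  0.1113] drot [-0.   -0.   16.45]
dpos [ 0.3959 -0.2123  0.2138] drot [-0.   -0.   16.45]
```

{"fn": "step_arm", "kwargs": {
  "rows": [
    {"delta_rot": [0, 0, 2], "delta_pos": [0.04, -0.0215, 0.008], "jaw": 0.04},
    {"delta_rot": [0, 0, 4], "delta_pos": [0.088, -0.047, 0.02], "jaw": 0.04},
    {"delta_rot": [0, 0, 6], "delta_pos": [0.136, -0.073, 0.035], "jaw": 0.04},
    {"delta_rot": [0, 0, 8], "delta_pos": [0.184, -0.099, 0.05], "jaw": 0.04},
    {"delta_rot": [0, 0, 10], "delta_pos": [0.232, -0.125, 0.065], "jaw": 0.04},
    {"delta_rot": [0, 0, 12], "delta_pos": [0.28, -0.15, 0.08], "jaw": 0.04},
    {"delta_rot": [0, 0, 14], "delta_pos": [0.325, -0.174, 0.092], "jaw": 0.04},
    {"delta_rot": [0, 0, 16], "delta_pos": [0.365, -0.196, 0.103], "jaw": 0.04},
    {"delta_rot": [0, 0, 16.45], "delta_pos": [0.39, -0.209, 0.109], "jaw": 0.04},
    {"delta_rot": [0, 0, 16.45], "delta_pos": [0.396, -0.2123, 0.111], "jaw": 0.04}
  ],
  "grip_force": 40
}}

```text
time: 2.25
position: [0.4986, -0.3498, 0.1199]
tcp_rot: [-3.141, 0.057, 0.001]
wrist_force: [-0.0, -0.4, -0.3]
gripper_width: 0.0402
grip_force: 0.0
```

```bash
python3 -c "
from h import *
st();d((.4977,-.351,.0175),-2.2)
im=capture('top');cv2.imwrite('pics/t2.png',im)
im2=capture('side');cv2.imwrite('pics/s2.png',im2)
a=cv2.resize(im[150:260,310:420],None,fx=5,fy=5);b=cv2.resize(im2[140:250,290:340+60],None,fx=5,fy=5)
cv2.imwrite('pics/v2.png',cv2.resize(np.hstack([a,b]),(800,400)))"
```

```text
2.25 [ 0.4986 -0.3498  0.1199] yaw -2.08 z [-0.  0. -1.] F [-0.  -0.4 -0.3] w 0.0402 g 0.0
dpos [-0.0008  0.0013  0.1024] drot [-0.02  0.02  0.12]
```

View pics/v2.png

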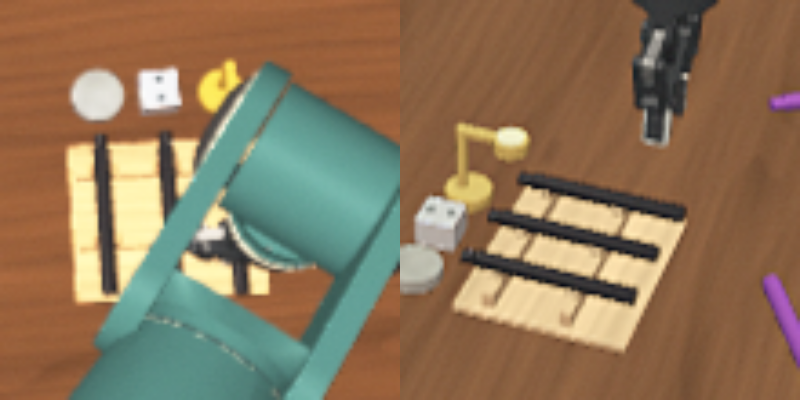

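The gripper hangs above the robot-side end of the right-hand barrel (crop ~(235,250)), and the lens barrel in the side view is well clear of it. Next I descend, grip, and lift slightly.

{"fn": "step_arm", "kwargs": {
  "rows": [
    {"delta_rot": [0, 0, 0], "delta_pos": [0, 0, 0.02], "jaw": 0.04},
    {"delta_rot": [0, 0, 0], "delta_pos": [0, 0, 0.045], "jaw": 0.04},
    {"delta_rot": [0, 0, 0], "delta_pos": [0, 0, 0.07], "jaw": 0.04},
    {"delta_rot": [0, 0, 0], "delta_pos": [0, 0, 0.09], "jaw": 0.04},
    {"delta_rot": [0, 0, 0], "delta_pos": [0, 0, 0.1025], "jaw": 0.04},
    {"delta_rot": [0, 0, 0], "delta_pos": [0, 0, 0.1025], "jaw": 0.035},
    {"delta_rot": [0, 0, 0], "delta_pos": [0, 0, 0.1025], "jaw": 0.02},
    {"delta_rot": [0, 0, 0], "delta_pos": [0, 0, 0.1025], "jaw": 0.01},
    {"delta_rot": [0, 0, 0], "delta_pos": [0, 0, 0.1025], "jaw": 0.005},
    {"delta_rot": [0, 0, 0], "delta_pos": [0, 0, 0.1025], "jaw": 0.005}
  ],
  "grip_force": 40
}}

```text
time: 3.6
position: [0.498, -0.3513, 0.0184]
tcp_rot: [3.14, -0.06, 0.001]
wrist_force: [0.3, -3.4, 3.2]
gripper_width: 0.0146
grip_force: 39.2
```

```bash
python3 -c "
from h import *
st()"
```

```text
3.6 [ 0.498  -0.3513  0.0184] yaw -2.2 z [ 0.001 -0.001 -1.   ] F [ 0.3 -3.4  3.2] w 0.0146 g 39.15522515773773
```

{"fn": "step_arm", "kwargs": {
  "rows": [
    {"delta_rot": [0, 0, 0], "delta_pos": [0, 0, -0.002], "jaw": 0.005},
    {"delta_rot": [0, 0, 0], "delta_pos": [0, 0, -0.004], "jaw": 0.005},
    {"delta_rot": [0, 0, 0], "delta_pos": [-0.002, 0, -0.005], "jaw": 0.005},
    {"delta_rot": [0, 0, 0], "delta_pos": [-0.007, 0, -0.005], "jaw": 0.005},
    {"delta_rot": [0, 0, 0], "delta_pos": [-0.014, 0, -0.005], "jaw": 0.005},
    {"delta_rot": [0, 0, 0], "delta_pos": [-0.022, 0, -0.005], "jaw": 0.005},
    {"delta_rot": [0, 0, 0], "delta_pos": [-0.031, 0, -0.005], "jaw": 0.005},
    {"delta_rot": [0, 0, 0], "delta_pos": [-0.039, 0, -0.005], "jaw": 0.005},
    {"delta_rot": [0, 0, 0], "delta_pos": [-0.045, 0, -0.006], "jaw": 0.005},
    {"delta_rot": [0, 0, 0], "delta_pos": [-0.048, 0, -0.01], "jaw": 0.005}
  ]
}}

```text
time: 4.85
position: [0.4493, -0.3491, 0.0279]
tcp_rot: [-3.141, 0.061, 0.0]
wrist_force: [-0.6, -0.0, -0.6]
gripper_width: 0.0147
grip_force: 38.9
```

```bash
python3 -c "
from h import *
st()
P=[.5684,.1223,.345];yaw=np.degrees(.345)
for L in((-.052,-.13,.16),(-.052,-.13,.061),(-.052,0,.061),(-.052,0,.043)):
  q=w(P,[L])[0];print(q.round(4));d(q,yaw)
im2=capture('side');cv2.imwrite('pics/s3.png',cv2.resize(im2[140:250,290:400],None,fx=5,fy=5))"
```

```text
4.85 [ 0.4493 -0.3491  0.0279] yaw -2.21 z [-0.  0. -1.] F [-0.6 -0.  -0.6] w 0.0147 g 38.927462697029114
[ 0.5634 -0.0176  0.16  ]
dpos [ 0.1012 -0.3356 -0.1321] drot [-1.000e-02  1.000e-02 -2.197e+01]
[ 0.5634 -0.0176  0.061 ]
dpos [ 0.1012 -0.3356 -0.0331] drot [-1.000e-02  1.000e-02 -2.197e+01]
[0.5195 0.1047 0.061 ]
dpos [ 0.0526 -0.4562 -0.033 ] drot [-1.000e-02  1.000e-02 -2.197e+01]
[0.5195 0.1047 0.043 ]
dpos [ 0.0526 -0.4562 -0.015 ] drot [-1.000e-02  1.000e-02 -2.197e+01]
```

View pics/s3.png

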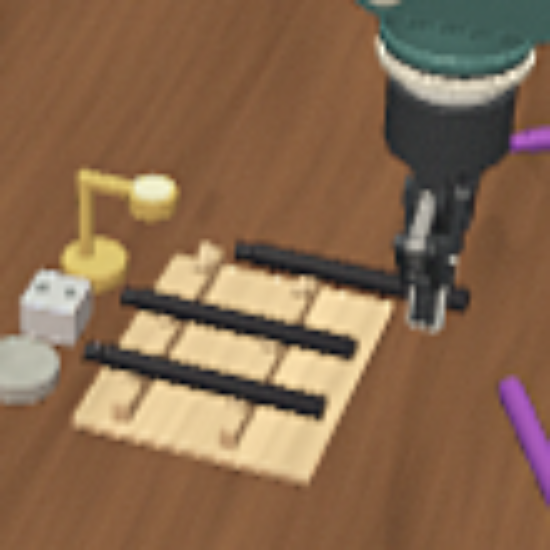

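The target barrel is held level with its far end at crop (240,250), clear of the lens at (155,195). The loupe and the other two barrels haven't moved. Next I lift and carry it.

{"fn": "step_arm", "kwargs": {
  "rows": [
    {"delta_rot": [0, 0, 0], "delta_pos": [-0.002, 0, -0.04], "jaw": 0.005},
    {"delta_rot": [0, 0, 0], "delta_pos": [0.0, -0.01, -0.085], "jaw": 0.005},
    {"delta_rot": [0, 0, -2], "delta_pos": [0.01, -0.04, -0.12], "jaw": 0.005},
    {"delta_rot": [0, 0, -5], "delta_pos": [0.025, -0.085, -0.132], "jaw": 0.005},
    {"delta_rot": [0, 0, -9], "delta_pos": [0.04, -0.135, -0.132], "jaw": 0.005},
    {"delta_rot": [0, 0, -13], "delta_pos": [0.056, -0.185, -0.132], "jaw": 0.005},
    {"delta_rot": [0, 0, -17], "delta_pos": [0.071, -0.235, -0.132], "jaw": 0.005},
    {"delta_rot": [0, 0, -20], "delta_pos": [0.086, -0.282, -0.132], "jaw": 0.005},
    {"delta_rot": [0, 0, -22], "delta_pos": [0.097, -0.32, -0.132], "jaw": 0.005},
    {"delta_rot": [0, 0, -22], "delta_pos": [0.101, -0.3356, -0.132], "jaw": 0.005}
  ]
}}

```text
time: 6.15
position: [0.564, -0.0158, 0.16]
tcp_rot: [-3.094, -0.543, -0.0]
wrist_force: [-0.7, -1.0, -0.6]
gripper_width: 0.0143
grip_force: 39.1
```

```bash
python3 -c "
from h import *
st()
P=[.5684,.1223,.345];yaw=np.degrees(.345)
for L in((-.052,-.13,.061),(-.052,0,.061)):
  q=w(P,[L])[0];d(q,yaw)
for n in('top','side'):
  im=capture(n);cv2.imwrite(f'pics/{n}4.png',im)
a=cv2.imread('pics/top4.png')[150:280,190:350];b=cv2.imread('pics/side4.png')[170:335,220:380]
b=cv2.resize(b,None,fx=2.5,fy=2.5);a=cv2.resize(a,None,fx=2.5,fy=2.5)
o=np.zeros((max(a.shape[0],b.shape[0]),800,3),np.uint8);o[:a.shape[0],:400]=a;o[:b.shape[0],400:]=b
cv2.imwrite('pics/v4.png',o)"
```

```text
6.15 [ 0.564  -0.0158  0.16  ] yaw 19.92 z [ 0.  0. -1.] F [-0.7 -1.  -0.6] w 0.0143 g 39.07324254512787
dpos [-0.0012  0.0015  0.099 ] drot [-0.   -0.01  0.16]
dpos [-0.0008 -0.1285  0.099 ] drot [-0.   -0.01  0.16]
```

View pics/v4.png

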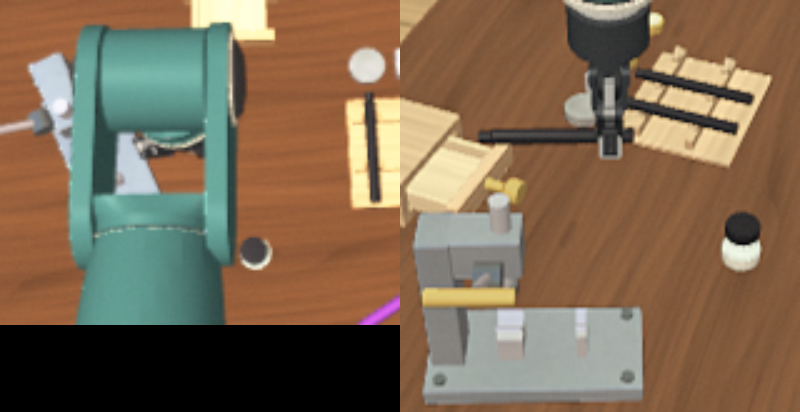

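```bash
python3 -c "
from h import *
for h in(.1,.15,.2,.25,.3): print(h,proj('side',[.564,-.016,.16+h]),proj('top',[.564,-.016,.16+h]),proj('top',[.564,-.016+.07,.16+h]))
"
```

```text
0.1 [[303.31443558 195.77002156]] [[264.52103504 199.17782543]] [[239.50853213 201.56478455]]
0.15 [[303.00558485 177.98558991]] [[262.04940588 195.12236282]] [[235.90987907 197.61080944]]
0.2 [[302.67884976 159.17133046]] [[259.34563214 190.6859961 ]] [[231.97272698 193.28491274]]
0.25 [[302.33263058 139.23512611]] [[256.37539637 185.81241705]] [[227.64695857 188.53202872]]
0.3 [[301.96513091 118.07353574]] [[253.09726647 180.43364361]] [[222.87204929 183.28565676]]
```

{"fn": "step_arm", "kwargs": {
  "rows": [
    {"delta_rot": [0, 0, 0], "delta_pos": [0, 0, 0.03], "jaw": 0.005},
    {"delta_rot": [0, 0, 0], "delta_pos": [0, 0, 0.07], "jaw": 0.005},
    {"delta_rot": [0, 0, 0], "delta_pos": [0, 0, 0.095], "jaw": 0.005},
    {"delta_rot": [0, 0, 0], "delta_pos": [0, -0.01, 0.099], "jaw": 0.005},
    {"delta_rot": [0, 0, 0], "delta_pos": [0, -0.035, 0.099], "jaw": 0.005},
    {"delta_rot": [0, 0, 0], "delta_pos": [0, -0.063, 0.099], "jaw": 0.005},
    {"delta_rot": [0, 0, 0], "delta_pos": [0, -0.09, 0.099], "jaw": 0.005},
    {"delta_rot": [0, 0, 0], "delta_pos": [0, -0.112, 0.099], "jaw": 0.005},
    {"delta_rot": [0, 0, 0], "delta_pos": [0, -0.125, 0.099], "jaw": 0.005},
    {"delta_rot": [0, 0, 0], "delta_pos": [0, -0.13, 0.099], "jaw": 0.005}
  ]
}}

```text
time: 7.5
position: [0.5196, 0.105, 0.0616]
tcp_rot: [3.095, 0.541, 0.002]
wrist_force: [-0.3, 0.4, -0.5]
gripper_width: 0.0149
grip_force: 39.1
```

```bash
python3 -c "
from h import *
st()
P=[.5684,.1223,.345];yaw=np.degrees(.345)
for L in((-.052,0,.061),(-.052,0,.043)):
  q=w(P,[L])[0];d(q,yaw)
b=capture('side');cv2.imwrite('pics/side5.png',b)
f=4;x0,y0=220,220;im=cv2.resize(b[y0:340,x0:340],None,fx=f,fy=f,interpolation=cv2.INTER_CUBIC)
def poly(L,col):
    q=(proj('side',w(P,L))+.5-[x0,y0])*f-.5;cv2.polylines(im,[np.round(q*16).astype(np.int32)],False,col,1,cv2.LINE_AA,4)
poly([(-.075,0,.08),(.075,0,.08)],(0,0,255));poly([(-.075,-.01,.08),(-.075,.01,.08)],(0,0,255));poly([(.075,-.01,.08),(.075,.01,.08)],(0,0,255))
cv2.imwrite('pics/v5.png',im)"
```

```text
7.5 [0.5196 0.105  0.0616] yaw 19.82 z [ 0.001  0.    -1.   ] F [-0.3  0.4 -0.5] w 0.0149 g 39.0864497423172
dpos [-0.0002  0.0002  0.0006] drot [ 0.02 -0.05  0.06]
dpos [-0.0002  0.0002  0.0186] drot [ 0.02 -0.05  0.06]
```

View pics/v5.png

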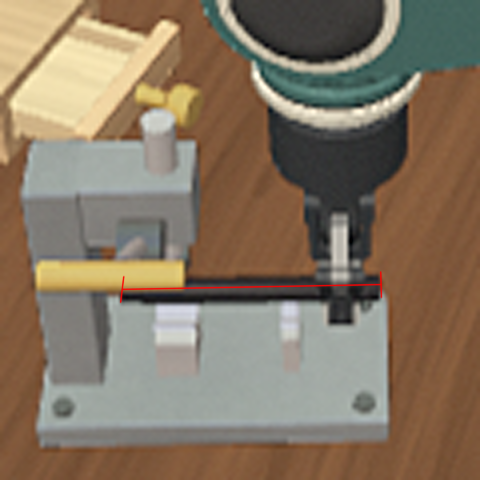

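Overlay: the barrel's visible ends, at crop x≈121 and 380, match the predicted centred position. I lower it into the cradle and check the force.

{"fn": "step_arm", "kwargs": {
  "rows": [
    {"delta_rot": [0, 0, 0], "delta_pos": [0, 0, 0.004], "jaw": 0.005},
    {"delta_rot": [0, 0, 0], "delta_pos": [0, 0, 0.008], "jaw": 0.005},
    {"delta_rot": [0, 0, 0], "delta_pos": [0, 0, 0.011], "jaw": 0.005},
    {"delta_rot": [0, 0, 0], "delta_pos": [0, 0, 0.013], "jaw": 0.005},
    {"delta_rot": [0, 0, 0], "delta_pos": [0, 0, 0.0145], "jaw": 0.005},
    {"delta_rot": [0, 0, 0], "delta_pos": [0, 0, 0.0155], "jaw": 0.005},
    {"delta_rot": [0, 0, 0], "delta_pos": [0, 0, 0.0163], "jaw": 0.005},
    {"delta_rot": [0, 0, 0], "delta_pos": [0, 0, 0.017], "jaw": 0.005},
    {"delta_rot": [0, 0, 0], "delta_pos": [0, 0, 0.0175], "jaw": 0.005},
    {"delta_rot": [0, 0, 0], "delta_pos": [0, 0, 0.0175], "jaw": 0.005}
  ]
}}

```text
time: 8.8
position: [0.5199, 0.1044, 0.044]
tcp_rot: [3.094, 0.54, 0.002]
wrist_force: [-2.4, -5.0, 8.4]
gripper_width: 0.0145
grip_force: 39.9
```

```bash
python3 -c "
from h import *
st();s=sense();print(s['wrist_torque'])"
```

```text
8.8 [0.5199 0.1044 0.044 ] yaw 19.8 z [ 0.001 -0.    -1.   ] F [-2.4 -5.   8.4] w 0.0145 g 39.92454707622528
[-0.58834196  0.13226275 -0.13838213]
```

{"fn": "step_arm", "kwargs": {
  "rows": [
    {"delta_rot": [0, 0, 0], "delta_pos": [0, 0.0005, 0], "jaw": 0.012},
    {"delta_rot": [0, 0, 0], "delta_pos": [0, 0.0005, 0], "jaw": 0.016},
    {"delta_rot": [0, 0, 0], "delta_pos": [0, 0.0005, 0], "jaw": 0.02},
    {"delta_rot": [0, 0, 0], "delta_pos": [0, 0.0005, 0], "jaw": 0.026},
    {"delta_rot": [0, 0, 0], "delta_pos": [0, 0.0005, 0], "jaw": 0.034},
    {"delta_rot": [0, 0, 0], "delta_pos": [0, 0.0005, 0], "jaw": 0.04},
    {"delta_rot": [0, 0, 0], "delta_pos": [0, 0.0005, -0.01], "jaw": 0.04},
    {"delta_rot": [0, 0, 0], "delta_pos": [0, 0.0005, -0.05], "jaw": 0.04},
    {"delta_rot": [0, 0, 0], "delta_pos": [-0.02, 0.0005, -0.11], "jaw": 0.04},
    {"delta_rot": [0, 0, 0], "delta_pos": [-0.04, 0.0005, -0.17], "jaw": 0.04}
  ]
}}

```text
time: 10.05
position: [0.4816, 0.0906, 0.2143]
tcp_rot: [3.095, 0.54, 0.0]
wrist_force: [1.9, -0.4, 0.8]
gripper_width: 0.0401
grip_force: 0.0
```

```bash
python3 -c "
from h import *
st()
P=[.5684,.1223,.345];yaw=np.degrees(.345)
for L in((.033,.1316,.30),(.033,.1316,.217)):
  q=w(P,[L])[0];print(q);d(q,yaw)
R=[]
f=4;x0,y0=220,230
b=capture('side');cv2.imwrite('pics/side6.png',b)
im=cv2.resize(b[y0:340,x0:330],None,fx=f,fy=f,interpolation=cv2.INTER_CUBIC)
def poly(L,col):
    q=(proj('side',w(P,L))+.5-[x0,y0])*f-.5;cv2.polylines(im,[np.round(q*16).astype(np.int32)],False,col,1,cv2.LINE_AA,4)
for x in(-.075,.075):poly([(x,-.01,.062),(x,.01,.062)],(0,0,255))
poly([(-.075,0,.062),(.075,0,.062)],(0,0,255))
cv2.imwrite('pics/v6.png',im)"
```

```text
10.05 [0.4816 0.0906 0.2143] yaw 19.81 z [ 0.  0. -1.] F [ 1.9 -0.4  0.8] w 0.0401 g 0.0
[0.55494881 0.25730602 0.3       ]
dpos [ 0.1255 -0.132  -0.0857] drot [ 0.   -0.01  0.04]
[0.55494881 0.25730602 0.217     ]
dpos [ 0.1255 -0.132  -0.0027] drot [ 0.   -0.01  0.04]
```

View pics/v6.png

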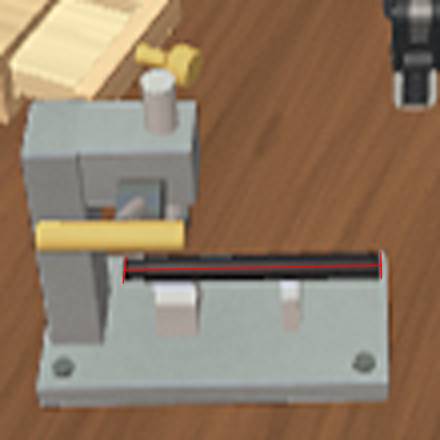

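The barrel sits in the cradle with its ends (124 and 381, crop) on the predicted marks. Next is the lever.

{"fn": "step_arm", "kwargs": {
  "rows": [
    {"delta_rot": [0, 0, 0], "delta_pos": [0, 0, -0.04], "jaw": 0.04},
    {"delta_rot": [0, 0, 0], "delta_pos": [0.01, -0.01, -0.08], "jaw": 0.04},
    {"delta_rot": [0, 0, 0], "delta_pos": [0.035, -0.037, -0.09], "jaw": 0.04},
    {"delta_rot": [0, 0, 0], "delta_pos": [0.07, -0.073, -0.09], "jaw": 0.04},
    {"delta_rot": [0, 0, 0], "delta_pos": [0.1, -0.105, -0.09], "jaw": 0.04},
    {"delta_rot": [0, 0, 0], "delta_pos": [0.12, -0.126, -0.088], "jaw": 0.04},
    {"delta_rot": [0, 0, 0], "delta_pos": [0.1255, -0.132, -0.086], "jaw": 0.04},
    {"delta_rot": [0, 0, 0], "delta_pos": [0.1255, -0.132, -0.086], "jaw": 0.04},
    {"delta_rot": [0, 0, 0], "delta_pos": [0.1255, -0.132, -0.07], "jaw": 0.04},
    {"delta_rot": [0, 0, 0], "delta_pos": [0.1255, -0.132, -0.05], "jaw": 0.04}
  ],
  "grip_force": 60
}}

```text
time: 11.35
position: [0.5557, 0.2568, 0.2609]
tcp_rot: [-3.095, -0.539, -0.001]
wrist_force: [-0.2, -0.4, -0.2]
gripper_width: 0.0402
grip_force: 0.0
```

```bash
python3 -c "
from h import *
st()
P=[.5684,.1223,.345];yaw=np.degrees(.345)
for L in((.033,.1316,.217),):
  q=w(P,[L])[0];d(q,yaw)
f=4;x0,y0=210,190
b=capture('side');t=capture('top')
im=np.hstack([cv2.resize(b[y0:340,x0:310],None,fx=f,fy=f,interpolation=cv2.INTER_CUBIC),cv2.resize(t[100:250,140:240],None,fx=f,fy=f)])
cv2.imwrite('pics/v7.png',im)"
```

```text
11.35 [0.5557 0.2568 0.2609] yaw 19.76 z [ 0.  0. -1.] F [-0.2 -0.4 -0.2] w 0.0402 g 0.0
dpos [-0.0005 -0.0007  0.0439] drot [ 0.   -0.03 -0.01]
```

View pics/v7.png

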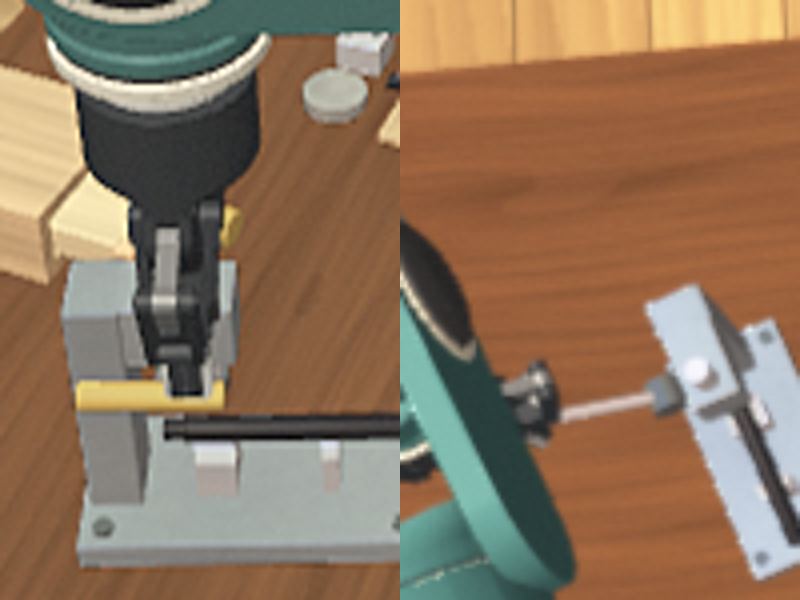

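The gripper is above the near half of the crossbar (188,385 crop; the bar spans 78 to 222) and clear of the lever rod. Now I descend and pinch.

{"fn": "step_arm", "kwargs": {
  "rows": [
    {"delta_rot": [0, 0, 0], "delta_pos": [0, 0, 0.012], "jaw": 0.04},
    {"delta_rot": [0, 0, 0], "delta_pos": [0, 0, 0.025], "jaw": 0.04},
    {"delta_rot": [0, 0, 0], "delta_pos": [0, 0, 0.037], "jaw": 0.04},
    {"delta_rot": [0, 0, 0], "delta_pos": [0, 0, 0.044], "jaw": 0.04},
    {"delta_rot": [0, 0, 0], "delta_pos": [0, 0, 0.044], "jaw": 0.035},
    {"delta_rot": [0, 0, 0], "delta_pos": [0, 0, 0.044], "jaw": 0.025},
    {"delta_rot": [0, 0, 0], "delta_pos": [0, 0, 0.044], "jaw": 0.016},
    {"delta_rot": [0, 0, 0], "delta_pos": [0, 0, 0.044], "jaw": 0.005},
    {"delta_rot": [0, 0, 0], "delta_pos": [0, 0, 0.044], "jaw": 0.003},
    {"delta_rot": [0, 0, 0], "delta_pos": [0, 0, 0.044], "jaw": 0.003}
  ],
  "grip_force": 60
}}

```text
time: 12.7
position: [0.556, 0.2573, 0.218]
tcp_rot: [3.095, 0.54, 0.001]
wrist_force: [3.5, -4.6, -1.0]
gripper_width: 0.012
grip_force: 58.4
```

```bash
python3 -c "
from h import *
st()
for th in np.arange(0,.85,.1):
  a=.7-th; print(round(th,2),'tool y,z:',round(-.125*(np.cos(a)-np.cos(.7)),4),round(-.125*(np.sin(a)-np.sin(.7)),4))"
```

```text
12.7 [0.556  0.2573 0.218 ] yaw 19.79 z [ 0. -0. -1.] F [ 3.5 -4.6 -1. ] w 0.012 g 58.38234722614288
0.0 tool y,z: -0.0 -0.0
0.1 tool y,z: -0.0076 0.0099
0.2 tool y,z: -0.0141 0.0206
0.3 tool y,z: -0.0195 0.0318
0.4 tool y,z: -0.0238 0.0436
0.5 tool y,z: -0.0269 0.0557
0.6 tool y,z: -0.0288 0.068
0.7 tool y,z: -0.0294 0.0805
0.8 tool y,z: -0.0288 0.093
```

{"fn": "step_arm", "kwargs": {
  "rows": [
    {"delta_rot": [0, 0, 0], "delta_pos": [0, -0.0031, 0.0039], "jaw": 0.003},
    {"delta_rot": [0, 0, 0], "delta_pos": [0, -0.0062, 0.0079], "jaw": 0.003},
    {"delta_rot": [0, 0, 0], "delta_pos": [0, -0.009, 0.012], "jaw": 0.003},
    {"delta_rot": [0, 0, 0], "delta_pos": [0, -0.0117, 0.0163], "jaw": 0.003},
    {"delta_rot": [0, 0, 0], "delta_pos": [0, -0.0141, 0.0206], "jaw": 0.003},
    {"delta_rot": [0, 0, 0], "delta_pos": [0, -0.0164, 0.025], "jaw": 0.003},
    {"delta_rot": [0, 0, 0], "delta_pos": [0, -0.0185, 0.0295], "jaw": 0.003},
    {"delta_rot": [0, 0, 0], "delta_pos": [0, -0.0205, 0.0341], "jaw": 0.003},
    {"delta_rot": [0, 0, 0], "delta_pos": [0, -0.0222, 0.0388], "jaw": 0.003},
    {"delta_rot": [0, 0, 0], "delta_pos": [0, -0.0238, 0.0436], "jaw": 0.003}
  ],
  "grip_force": 70
}}

```text
time: 13.95
position: [0.5482, 0.2797, 0.1756]
tcp_rot: [3.094, 0.54, 0.003]
wrist_force: [-5.3, 3.0, 8.8]
gripper_width: 0.0117
grip_force: 68.2
```

```bash
python3 -c "
from h import *
st()"
```

```text
13.95 [0.5482 0.2797 0.1756] yaw 19.8 z [ 0.002 -0.    -1.   ] F [-5.3  3.   8.8] w 0.0117 g 68.18825125694275
```

{"fn": "step_arm", "kwargs": {
  "rows": [
    {"delta_rot": [0, 0, 0], "delta_pos": [0, -0.0014, 0.0048], "jaw": 0.003},
    {"delta_rot": [0, 0, 0], "delta_pos": [0, -0.0025, 0.0097], "jaw": 0.003},
    {"delta_rot": [0, 0, 0], "delta_pos": [0, -0.0035, 0.0146], "jaw": 0.003},
    {"delta_rot": [0, 0, 0], "delta_pos": [0, -0.0043, 0.0195], "jaw": 0.003},
    {"delta_rot": [0, 0, 0], "delta_pos": [0, -0.005, 0.0244], "jaw": 0.003},
    {"delta_rot": [0, 0, 0], "delta_pos": [0, -0.0055, 0.0294], "jaw": 0.003},
    {"delta_rot": [0, 0, 0], "delta_pos": [0, -0.0056, 0.0344], "jaw": 0.003},
    {"delta_rot": [0, 0, 0], "delta_pos": [0, -0.0056, 0.0394], "jaw": 0.003},
    {"delta_rot": [0, 0, 0], "delta_pos": [0, -0.0054, 0.0444], "jaw": 0.003},
    {"delta_rot": [0, 0, 0], "delta_pos": [0, -0.005, 0.0494], "jaw": 0.003}
  ]
}}

```text
time: 15.2
position: [0.5471, 0.2841, 0.1267]
tcp_rot: [3.094, 0.54, 0.005]
wrist_force: [0.8, -11.6, 26.4]
gripper_width: 0.0117
grip_force: 72.9
```

```bash
python3 -c "
from h import *
st()"
```

```text
15.2 [0.5471 0.2841 0.1267] yaw 19.79 z [ 0.003 -0.001 -1.   ] F [  0.8 -11.6  26.4] w 0.0117 g 72.92028665542603
```

{"fn": "step_arm", "kwargs": {
  "rows": [
    {"delta_rot": [0, 0, 0], "delta_pos": [0, 0.0003, 0.0006], "jaw": 0.003},
    {"delta_rot": [0, 0, 0], "delta_pos": [0, 0.0004, 0.0012], "jaw": 0.003},
    {"delta_rot": [0, 0, 0], "delta_pos": [0, 0.0005, 0.0018], "jaw": 0.003},
    {"delta_rot": [0, 0, 0], "delta_pos": [0, 0.0005, 0.0018], "jaw": 0.003},
    {"delta_rot": [0, 0, 0], "delta_pos": [0, 0.0005, 0.0018], "jaw": 0.003},
    {"delta_rot": [0, 0, 0], "delta_pos": [0, 0.0005, 0.0018], "jaw": 0.003},
    {"delta_rot": [0, 0, 0], "delta_pos": [0, 0.0005, 0.0018], "jaw": 0.003},
    {"delta_rot": [0, 0, 0], "delta_pos": [0, 0.0005, 0.0018], "jaw": 0.003},
    {"delta_rot": [0, 0, 0], "delta_pos": [0, 0.0005, 0.0018], "jaw": 0.003},
    {"delta_rot": [0, 0, 0], "delta_pos": [0, 0.0005, 0.0018], "jaw": 0.003}
  ]
}}

```text
time: 16.45
position: [0.5473, 0.284, 0.1267]
tcp_rot: [3.095, 0.54, 0.006]
wrist_force: [-5.6, -10.5, 25.6]
gripper_width: 0.0114
grip_force: 72.5
```

```bash
python3 -c "
from h import *
st()
f=4;x0,y0=210,190
b=capture('side')
cv2.imwrite('pics/v8.png',cv2.resize(b[y0:340,x0:330],None,fx=f,fy=f,interpolation=cv2.INTER_CUBIC))"
```

```text
16.45 [0.5473 0.284  0.1267] yaw 19.8 z [ 0.004  0.001 -1.   ] F [ -5.6 -10.5  25.6] w 0.0114 g 72.50707626342773
```

View pics/v8.png

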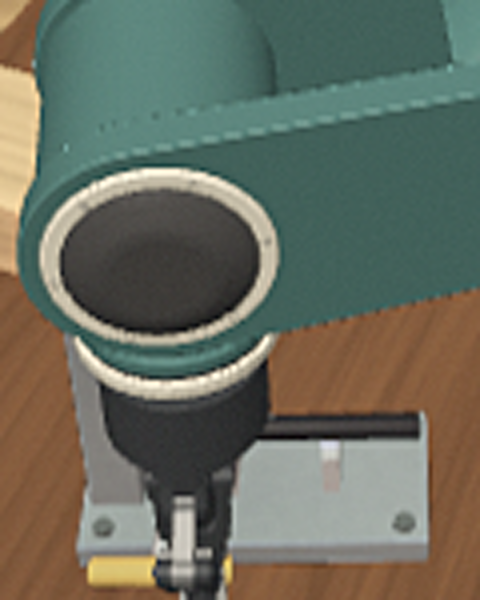

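```bash
python3 -c "
from h import *
P=[.5684,.1223,.345]
for th in(0,.7,.75,.8):
  a=.7-th;y=.036+.125*np.cos(a);z=.155+.125*np.sin(a)
  print(th,[((proj('side',w(P,[(x,y,z)]))[0]+.5-[210,190])*4).round(1) for x in(.02,.09)])"
```

```text
0 [array([226.6, 395.5]), array([ 78. , 398.2])]
0.7 [array([232.8, 554.5]), array([ 88.2, 557.5])]
0.75 [array([233.6, 562.3]), array([ 89.6, 565.4])]
0.8 [array([234.4, 569.5]), array([ 91. , 572.6])]
```

{"fn": "step_arm", "kwargs": {
  "rows": [
    {"delta_rot": [0, 0, 0], "delta_pos": [0, 0, 0.0006], "jaw": 0.003},
    {"delta_rot": [0, 0, 0], "delta_pos": [0, 0, 0.0012], "jaw": 0.003},
    {"delta_rot": [0, 0, 0], "delta_pos": [0, 0, 0.0018], "jaw": 0.003},
    {"delta_rot": [0, 0, 0], "delta_pos": [0, 0, 0.002], "jaw": 0.003},
    {"delta_rot": [0, 0, 0], "delta_pos": [0, 0, 0.002], "jaw": 0.003},
    {"delta_rot": [0, 0, 0], "delta_pos": [0, 0, 0.002], "jaw": 0.003},
    {"delta_rot": [0, 0, 0], "delta_pos": [0, 0, 0.002], "jaw": 0.003},
    {"delta_rot": [0, 0, 0], "delta_pos": [0, 0, 0.002], "jaw": 0.003},
    {"delta_rot": [0, 0, 0], "delta_pos": [0, 0, 0.002], "jaw": 0.003},
    {"delta_rot": [0, 0, 0], "delta_pos": [0, 0, 0.002], "jaw": 0.003}
  ]
}}

```text
time: 17.75
position: [0.5474, 0.2841, 0.1261]
tcp_rot: [-3.095, -0.54, -0.007]
wrist_force: [-12.0, -13.6, 39.0]
gripper_width: 0.0116
grip_force: 74.0
```

Pushing 2 mm more raised the force to 39 N with almost no motion, and the bar's pixel row of 571 matches 0.8 rad. The lever is at its lower stop, so I ease it back along the arc.

{"fn": "step_arm", "kwargs": {
  "rows": [
    {"delta_rot": [0, 0, 0], "delta_pos": [0, -0.0005, -0.0038], "jaw": 0.003},
    {"delta_rot": [0, 0, 0], "delta_pos": [0, -0.0008, -0.0076], "jaw": 0.003},
    {"delta_rot": [0, 0, 0], "delta_pos": [0, -0.001, -0.0113], "jaw": 0.003},
    {"delta_rot": [0, 0, 0], "delta_pos": [0, -0.0011, -0.015], "jaw": 0.003},
    {"delta_rot": [0, 0, 0], "delta_pos": [0, -0.0011, -0.0188], "jaw": 0.003},
    {"delta_rot": [0, 0, 0], "delta_pos": [0, -0.0009, -0.0225], "jaw": 0.003},
    {"delta_rot": [0, 0, 0], "delta_pos": [0, -0.0007, -0.0263], "jaw": 0.003},
    {"delta_rot": [0, 0, 0], "delta_pos": [0, -0.0003, -0.03], "jaw": 0.003},
    {"delta_rot": [0, 0, 0], "delta_pos": [0, 0.0001, -0.0337], "jaw": 0.003},
    {"delta_rot": [0, 0, 0], "delta_pos": [0, 0.0007, -0.0374], "jaw": 0.003}
  ]
}}

```text
time: 19.0
position: [0.5473, 0.283, 0.1595]
tcp_rot: [3.094, 0.54, 0.003]
wrist_force: [7.1, -8.6, 2.7]
gripper_width: 0.0115
grip_force: 72.5
```

```bash
python3 -c "
from h import *
st()
y=lambda t:-.125*(np.cos(.7-t)-np.cos(.7));z=lambda t:-.125*(np.sin(.7-t)-np.sin(.7))
for t0,ts in((.53,np.arange(.5,.22,-.03)),(.23,np.arange(.205,-.03,-.0255))):
  print([[round(y(t)-y(t0),4),round(z(t)-z(t0),4)] for t in ts])"
```

```text
19.0 [0.5473 0.283  0.1595] yaw 19.78 z [ 0.002 -0.    -1.   ] F [ 7.1 -8.6  2.7] w 0.0115 g 72.46747612953186
[[np.float64(0.0007), np.float64(-0.0037)], [np.float64(0.0015), np.float64(-0.0073)], [np.float64(0.0024), np.float64(-0.011)], [np.float64(0.0034), np.float64(-0.0146)], [np.float64(0.0045), np.float64(-0.0182)], [np.float64(0.0058), np.float64(-0.0217)], [np.float64(0.0071), np.float64(-0.0252)], [np.float64(0.0086), np.float64(-0.0287)], [np.float64(0.0101), np.float64(-0.0321)], [np.float64(0.0118), np.float64(-0.0355)]]
[[np.float64(0.0014), np.float64(-0.0028)], [np.float64(0.003), np.float64(-0.0056)], [np.float64(0.0046), np.float64(-0.0083)], [np.float64(0.0063), np.float64(-0.011)], [np.float64(0.0081), np.float64(-0.0137)], [np.float64(0.0099), np.float64(-0.0163)], [np.float64(0.0118), np.float64(-0.0188)], [np.float64(0.0137), np.float64(-0.0214)], [np.float64(0.0158), np.float64(-0.0238)], [np.float64(0.0178), np.float64(-0.0262)]]
```

{"fn": "step_arm", "kwargs": {
  "rows": [
    {"delta_rot": [0, 0, 0], "delta_pos": [0, 0.0007, -0.0037], "jaw": 0.003},
    {"delta_rot": [0, 0, 0], "delta_pos": [0, 0.0015, -0.0073], "jaw": 0.003},
    {"delta_rot": [0, 0, 0], "delta_pos": [0, 0.0024, -0.011], "jaw": 0.003},
    {"delta_rot": [0, 0, 0], "delta_pos": [0, 0.0034, -0.0146], "jaw": 0.003},
    {"delta_rot": [0, 0, 0], "delta_pos": [0, 0.0045, -0.0182], "jaw": 0.003},
    {"delta_rot": [0, 0, 0], "delta_pos": [0, 0.0058, -0.0217], "jaw": 0.003},
    {"delta_rot": [0, 0, 0], "delta_pos": [0, 0.0071, -0.0252], "jaw": 0.003},
    {"delta_rot": [0, 0, 0], "delta_pos": [0, 0.0086, -0.0287], "jaw": 0.003},
    {"delta_rot": [0, 0, 0], "delta_pos": [0, 0.0101, -0.0321], "jaw": 0.003},
    {"delta_rot": [0, 0, 0], "delta_pos": [0, 0.0118, -0.0355], "jaw": 0.003}
  ]
}}

```text
time: 20.25
position: [0.5509, 0.2728, 0.1945]
tcp_rot: [-3.094, -0.54, -0.002]
wrist_force: [6.4, 1.4, -1.1]
gripper_width: 0.0113
grip_force: 69.1
```

{"fn": "step_arm", "kwargs": {
  "rows": [
    {"delta_rot": [0, 0, 0], "delta_pos": [0, 0.0014, -0.0028], "jaw": 0.003},
    {"delta_rot": [0, 0, 0], "delta_pos": [0, 0.003, -0.0056], "jaw": 0.003},
    {"delta_rot": [0, 0, 0], "delta_pos": [0, 0.0046, -0.0083], "jaw": 0.003},
    {"delta_rot": [0, 0, 0], "delta_pos": [0, 0.0063, -0.011], "jaw": 0.003},
    {"delta_rot": [0, 0, 0], "delta_pos": [0, 0.0081, -0.0137], "jaw": 0.003},
    {"delta_rot": [0, 0, 0], "delta_pos": [0, 0.0099, -0.0163], "jaw": 0.003},
    {"delta_rot": [0, 0, 0], "delta_pos": [0, 0.0118, -0.0188], "jaw": 0.003},
    {"delta_rot": [0, 0, 0], "delta_pos": [0, 0.0137, -0.0214], "jaw": 0.003},
    {"delta_rot": [0, 0, 0], "delta_pos": [0, 0.0158, -0.0238], "jaw": 0.003},
    {"delta_rot": [0, 0, 0], "delta_pos": [0, 0.016, -0.0241], "jaw": 0.003}
  ]
}}

```text
time: 21.5
position: [0.5557, 0.2586, 0.2195]
tcp_rot: [-3.092, -0.541, -0.002]
wrist_force: [-4.3, 10.4, 10.7]
gripper_width: 0.0115
grip_force: 68.5
```

```bash
python3 -c "
from h import *
st();P=[.5684,.1223,.345]
im=capture('side');hsv=cv2.cvtColor(im,cv2.COLOR_BGR2HSV);cv2.imwrite('pics/side9.png',im)
m=cv2.inRange(hsv,(15,120,120),(35,255,255));m[:260]=0;m[:,:225]=0;m[:,270:]=0
ys,xs=np.nonzero(m);print(xs.min(),xs.max(),ys.mean())
a=cv2.imread('pics/side0.png');m=cv2.inRange(cv2.cvtColor(a,cv2.COLOR_BGR2HSV),(15,120,120),(35,255,255));m[:260]=0;m[:,:225]=0;m[:,270:]=0
ys,xs=np.nonzero(m);print('ref',xs.min(),xs.max(),ys.mean(),ys[xs<240].mean())
"
```

```text
21.5 [0.5557 0.2586 0.2195] yaw 19.86 z [ 0.001  0.003 -1.   ] F [-4.3 10.4 10.7] w 0.0115 g 68.46465110778809
228 265 290.7909090909091
ref 229 265 289.01428571428573 289.35593220338984
```

```bash
python3 -c "
from h import *
for n in('side0','side9'):
  im=cv2.imread(f'pics/{n}.png')[270:310,228:240].astype(int)
  g=np.clip(im[:,:,2]-im[:,:,0]-70,0,None).sum(1);print(n,(g*np.arange(270,310)).sum()/g.sum(), g[8:32])
P=[.5684,.1223,.345]
print(proj('side',w(P,[(.09,.1316,.2355)])),proj('side',w(P,[(.09,.1336,.2331)])))"
```

```text
side0 288.85059171597635 [  0   0   0   0   0   0   0  59 464 380 340 394 477 475  65   0   0   0
   4   6   2   4   3   0]
side9 290.7314781351644 [  0   0   0   0   0   0   0   0   0 134 492 360 332 410 486 470  15   0
   2   3   6   5   3   2]
[[229.00295522 289.05009373]] [[229.00487464 290.71998676]]
```

{"fn": "step_arm", "kwargs": {
  "rows": [
    {"delta_rot": [0, 0, 0], "delta_pos": [0, 0.0002, -0.0006], "jaw": 0.003},
    {"delta_rot": [0, 0, 0], "delta_pos": [0, 0.0004, -0.0012], "jaw": 0.003},
    {"delta_rot": [0, 0, 0], "delta_pos": [0, 0.0006, -0.0018], "jaw": 0.003},
    {"delta_rot": [0, 0, 0], "delta_pos": [0, 0.0008, -0.0024], "jaw": 0.003},
    {"delta_rot": [0, 0, 0], "delta_pos": [0, 0.001, -0.003], "jaw": 0.003},
    {"delta_rot": [0, 0, 0], "delta_pos": [0, 0.0012, -0.0034], "jaw": 0.003},
    {"delta_rot": [0, 0, 0], "delta_pos": [0, 0.0014, -0.0037], "jaw": 0.003},
    {"delta_rot": [0, 0, 0], "delta_pos": [0, 0.0014, -0.0037], "jaw": 0.003},
    {"delta_rot": [0, 0, 0], "delta_pos": [0, 0.0014, -0.0037], "jaw": 0.003},
    {"delta_rot": [0, 0, 0], "delta_pos": [0, 0.0014, -0.0037], "jaw": 0.003}
  ]
}}

```text
time: 22.8
position: [0.5563, 0.2568, 0.2222]
tcp_rot: [-3.093, -0.541, -0.001]
wrist_force: [-0.2, 6.5, 5.3]
gripper_width: 0.0117
grip_force: 68.2
```

```bash
cat > bar.py <<'E'
from h import *
st();b=capture('side');cv2.imwrite('pics/last.png',b)
im=b[270:310,228:240].astype(int)
g=np.clip(im[:,:,2]-im[:,:,0]-70,0,None).sum(1);print((g*np.arange(270,310)).sum()/g.sum(), g[13:26])
E
python3 bar.py
```

```text
22.8 [0.5563 0.2568 0.2222] yaw 19.83 z [ 0.     0.002 -1.   ] F [-0.2  6.5  5.3] w 0.0117 g 68.24825763702393
289.1018895887366 [  0   0  37 413 385 336 379 484 497  97   0   0   0]
```

{"fn": "step_arm", "kwargs": {
  "rows": [
    {"delta_rot": [0, 0, 0], "delta_pos": [0, 0.0003, -0.0004], "jaw": 0.003},
    {"delta_rot": [0, 0, 0], "delta_pos": [0, 0.0006, -0.0008], "jaw": 0.003},
    {"delta_rot": [0, 0, 0], "delta_pos": [0, 0.0009, -0.0012], "jaw": 0.003},
    {"delta_rot": [0, 0, 0], "delta_pos": [0, 0.0012, -0.0016], "jaw": 0.003},
    {"delta_rot": [0, 0, 0], "delta_pos": [0, 0.0015, -0.002], "jaw": 0.003},
    {"delta_rot": [0, 0, 0], "delta_pos": [0, 0.0017, -0.0024], "jaw": 0.003},
    {"delta_rot": [0, 0, 0], "delta_pos": [0, 0.0017, -0.0025], "jaw": 0.003},
    {"delta_rot": [0, 0, 0], "delta_pos": [0, 0.0017, -0.0025], "jaw": 0.003},
    {"delta_rot": [0, 0, 0], "delta_pos": [0, 0.0017, -0.0025], "jaw": 0.003},
    {"delta_rot": [0, 0, 0], "delta_pos": [0, 0.0017, -0.0025], "jaw": 0.003}
  ]
}}

```text
time: 24.1
position: [0.5563, 0.2563, 0.2227]
tcp_rot: [-3.091, -0.542, 0.003]
wrist_force: [1.9, 18.0, -10.1]
gripper_width: 0.0117
grip_force: 68.2
```

```bash
python3 bar.py
```

```text
24.1 [0.5563 0.2563 0.2227] yaw 19.89 z [-0.002  0.003 -1.   ] F [  1.9  18.  -10.1] w 0.0117 g 68.20588231086731
288.7405523255814 [  0   0 129 488 362 333 429 489 458   0   0   0   1]
```

The lever is firmly against its upper stop (bar row 288.7, against 288.85 at the start). I relieve the load slightly, open and retreat.

{"fn": "step_arm", "kwargs": {
  "rows": [
    {"delta_rot": [0, 0, 0], "delta_pos": [0, -0.0007, 0.0005], "jaw": 0.003},
    {"delta_rot": [0, 0, 0], "delta_pos": [0, -0.0014, 0.001], "jaw": 0.003},
    {"delta_rot": [0, 0, 0], "delta_pos": [0, -0.0014, 0.001], "jaw": 0.014},
    {"delta_rot": [0, 0, 0], "delta_pos": [0, -0.0014, 0.001], "jaw": 0.02},
    {"delta_rot": [0, 0, 0], "delta_pos": [0, -0.0014, 0.001], "jaw": 0.028},
    {"delta_rot": [0, 0, 0], "delta_pos": [0, -0.0014, 0.001], "jaw": 0.036},
    {"delta_rot": [0, 0, 0], "delta_pos": [0, -0.0014, 0.001], "jaw": 0.042},
    {"delta_rot": [0, 0, 0], "delta_pos": [0, -0.0014, 0.001], "jaw": 0.042},
    {"delta_rot": [0, 0, 0], "delta_pos": [0, -0.0014, -0.015], "jaw": 0.042},
    {"delta_rot": [0, 0, 0], "delta_pos": [0, -0.0014, -0.045], "jaw": 0.042}
  ]
}}

```text
time: 25.4
position: [0.5562, 0.2556, 0.2699]
tcp_rot: [3.095, 0.54, -0.002]
wrist_force: [-0.0, -0.4, -0.2]
gripper_width: 0.0418
grip_force: 0.0
```

{"fn": "step_arm", "kwargs": {
  "rows": [
    {"delta_rot": [0, 0, 0], "delta_pos": [0, 0, -0.03], "jaw": 0.042},
    {"delta_rot": [0, 0, 0], "delta_pos": [-0.01, 0, -0.06], "jaw": 0.042},
    {"delta_rot": [0, 0, 0], "delta_pos": [-0.03, 0, -0.08], "jaw": 0.042},
    {"delta_rot": [0, 0, 0], "delta_pos": [-0.06, 0, -0.09], "jaw": 0.042},
    {"delta_rot": [0, 0, 0], "delta_pos": [-0.09, 0, -0.09], "jaw": 0.042},
    {"delta_rot": [0, 0, 0], "delta_pos": [-0.11, 0, -0.09], "jaw": 0.042},
    {"delta_rot": [0, 0, 0], "delta_pos": [-0.12, 0, -0.09], "jaw": 0.042},
    {"delta_rot": [0, 0, 0], "delta_pos": [-0.12, 0, -0.09], "jaw": 0.042},
    {"delta_rot": [0, 0, 0], "delta_pos": [-0.12, 0, -0.09], "jaw": 0.042},
    {"delta_rot": [0, 0, 0], "delta_pos": [-0.12, 0, -0.09], "jaw": 0.042}
  ]
}}

```text
time: 26.65
position: [0.444, 0.2152, 0.359]
tcp_rot: [3.095, 0.54, -0.001]
wrist_force: [-0.1, 0.2, -0.5]
gripper_width: 0.0416
grip_force: 0.0
```

```bash
python3 bar.py; python3 -c "
import cv2;cv2.imwrite('pics/v10.png',cv2.resize(cv2.imread('pics/last.png')[150:345,215:415],None,fx=3,fy=3))"
```

```text
26.65 [0.444  0.2152 0.359 ] yaw 19.8 z [-0.001 -0.    -1.   ] F [-0.1  0.2 -0.5] w 0.0416 g 0.0
289.3267690253672 [  0   0  83 486 397 355 414 505 509 101   0   2   3]
```

View pics/v10.png

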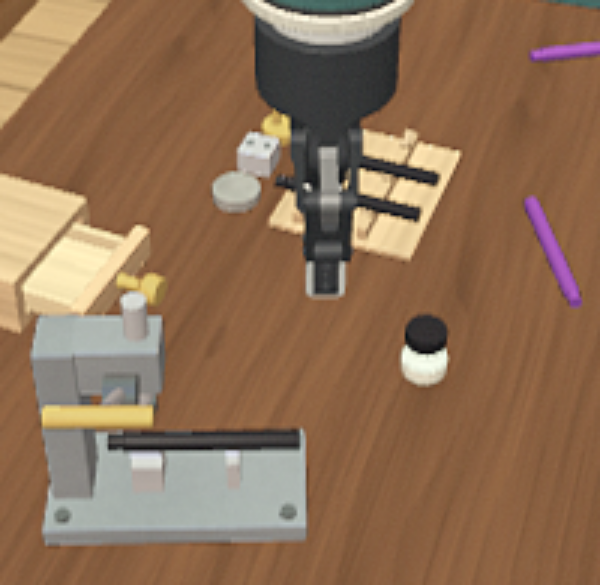

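The barrel is in the cradle from (110,440) to (298,438), the lever bar is back up at (97,416), and the gripper is well clear. The bystanders in view are where they were, so I hand in.

```bash
python3 -c "
from plant import *
print(sign_off())"
```

```text
the job is handed in; nothing more can be done
None
```

I drew the barrel out from under the loupe and laid it centred in the press cradle, then pulled the lever to its lower stop and eased it back up to rest; I handed the job in at about 27 s, and no verdict came back.

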